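# Run a work carrier round a guide bend and home under its catch

## Task

Slide the steel work carrier along the lane between the two guide rails, round the bend, and on against the sprung end stop until the sprung catch snaps shut behind it and keeps it there; then let go. Keep it down in the lane all the way, ease it round without forcing it hard against the rails, catch or end stop, and leave the bolts and the tape measure where they are.

Things in the scene. Friction and masses are not known exactly. Their poses are not given: they have to be found in the camera images.
- plate: aluminium tooling plate, fixed, 255x310x12 mm (local x -145 to +110, y -145 to +165, top at z = 12 mm). On it stand two dark steel guide rails 8 mm thick, 18 mm high, 29 mm lane between. Nominal lane centreline: leg 1 along +x at y = -95 from x = -125 to -30; quarter bend to the left; leg 2 along +y at x = 35 from y = -30 to the sprung end stop (mm, plate frame). The lane is slick
- bend_centre (a point): point on the plate's top at local (-30, -30) mm: nominal centre of the bend, centreline radius 65 mm. BUT the rails were bolted on by hand: as one piece they stand up to 15 mm in plate x, 12 mm in y and 0.05 rad in yaw (about the plate's origin) off nominal; only feel or sight tells how much. Pressing the carrier on the rails with over 15 N bends them and spoils the job
- nominal_home (a point): point on the plate's top at local (35, 75) mm: where the carrier's origin nominally ends. The end station (stop and catch, one piece) goes with the rails (see bend_centre) and can besides be clamped up to 6 mm nearer or farther along leg 2. Over 30 N between carrier and station (stop, catch) spoils the job
- carrier: loose steel carrier, 0.35 to 0.65 kg, in leg 1, its +x along the lane to the bend. Origin: centre of its underside, on the plate. Two round black feet, diameter 26 mm, 22 mm high, at x = -25 and +25 mm run in the lane (1.5 mm play each side) and turn it round the bend; over the rails a deck 70x44 mm, z = 22 to 28 mm; on its middle an upright round post, diameter 20 mm, z = 28 to 78 mm, to hold
- buffer (a joint): sprung end stop, a black rubber pad across the end of leg 2: travel in m, 0 when out, 0.012 hard against its block. About 3 N starts it, 400 N/m more. The deck's front edge touches it when the carrier is about 3 mm short of home; to shut the catch the carrier must be pushed some 5 mm past home (stop in by 0.007 to 0.009); it then springs back to home, the stop still in by about 0.003
- catch (a joint): sprung steel pawl, pivot outside the outer rail of leg 2 at nominal plate (71, 1) mm, nose pointing along the lane, 9 mm in over the deck's path, 20 to 31 mm above the plate. Angle in rad: 0 shut, about 0.25 while the deck's side holds it out, 0.5 most. The deck begins to push it out some 95 mm before home (under 10 N) and it springs back to 0 behind the deck's rear edge 5 mm past home
- bolt1: bystander: bolt standing on its hexagon head on the plate inside the bend, 28x24x60 mm; origin under its head
- bolt2: bystander: shorter bolt standing on its head on the plate inside the bend, 28x24x52 mm; origin under its head
- tape_measure: bystander: tape measure standing on the table right of the plate, 36x79x69 mm; origin under its middle
Not all that is in view belongs to the job. What is shaped like the carrier but red is not meant.

How it is judged:
By the outcome, as a careful person would: the job done as asked, in the order asked, and still so for the second after the job is handed in, with the robot touching nothing.
It also fails if it takes over 72 s, if anything falls off the work surface, if the arm or the gripper's body presses on something with over 40 N, if the wrist force passes 120 N, or if a joint passes its speed limit or range.

## Robot

A 6-joint arm with a two-finger parallel gripper is mounted at the origin on a cart in front of the work surface, level with it; the furniture and walls round the work are solid. World frame = base frame: x ahead of the robot, y to its left, z up, the work surface at z = 0. Lengths are in m, angles in degrees, forces in N, time in s.
With the tool pointing down it reaches from about 0.375 to 0.9 m from the base axis. Payload 3.1 kg.
Tool frame: the origin (TCP) lies on the centre line of the jaws, within the pads' length; the fingertips stand 25 mm ahead of it and the grasp point (between the pads) lies 6 mm ahead of it; z points along the fingers, y is the line along which they close (so a half turn about z gives the same grasp; the last joint's range is limited). The gripper opens to 87 mm and grips with 3 to 60 N. Pads are 19 mm wide; open, the fingers measure 117 mm over their backs; the gripper's body (75 mm by 190 mm) begins 51 mm behind the grasp point.
Start: joints at [-75.143, 30.224, 82.088, -0, 67.689, -10.227], TCP at [0.265, -0.566, 0.248] pointing down, gripper open.
Joint ranges: [-176.69, 176.69], [-43.24, 126.21], [12.49, 139.97], [-82, 262], [0, 151.66], [-163.58, 163.58]. Speed limits (degrees/s): [159.86, 159.86, 180, 180, 180, 180].

## Interface

Orientations are given as a 3x3 rotation matrix whose columns are the frame's x, y, z axes.
In Python, from rig import * gives the robot as it stands.
- The arm moves only by the tool step_arm, never from a script. Its argument "steps" is a list of rows, each a list of 7 numbers: the shift along the tool's x, y, z normalised to -1 to 1, where 1 is 0.3 m, then the turn, a rotation vector about the tool's x, y, z normalised to -1 to 1, where 1 is 45 degrees, then the gripper's target within -1 to 1 (shut at 1, half-way at 0, fully open at -1). A call has 1 to 8 rows; each row is the pose to reach, as a shift and turn from the pose commanded when the call began, along the tool's axes at that moment; what a row does not reach only later rows make up. A row lasts 1/12 s, in which the tool goes at most 41.7 mm and 7.16 degrees, less where a joint would pass 70% of its speed; a pose out of reach is approached as far as the arm can. A call with a number of a shift or a turn outside -1 to 1 is refused whole. A call with a gripper value outside its range is refused whole. The fingers move at their own pace and stop on an object; the grip force is fixed at half the most. Time passes only in rows, so rows that repeat a pose let the fingers close. It gives the time, the measured TCP pose, the force, the opening and the grip force at its end, in the units of the state.
- read_state(): the state, without advancing time (a new reading comes with each control period).
- capture(name): name is "scene" or "top"; returns a dict with "image" (480x640x3 uint8, red, green, blue), "vertical_fov" (degrees; the focal length in pixels is half the picture's height over the tangent of half this angle, whatever the lens; pixels are square), "cx", "cy" (the principal point, pixels), "world_from_camera" (4x4, takes a point from camera to world coordinates). Camera axes: x right, y down, z forward; pixel columns grow to the right and rows downward; lengths in m; the calibration is good to about 2 mm. A picture is of the moment at which its call begins. There is no depth.
- hand_in(): hands the job in; it is judged then, once.
The state is a dict: "time_s": time; "joint_positions": joint angles; "qvel": joint speeds; "tau": joint torques, N m; "position": TCP position; "tcp_rot": TCP orientation; "force": force on the tool from outside, world axes, zero at the start; "moment": the same for the moment, N m; "opening": opening from 0.0 (shut) to 1.0 (fully open); "grasp_force": force on a finger pad.
Only numpy, scipy, OpenCV 4.12 (cv2) and the standard library are available. Lean on these libraries where they do the work, as an engineer would, in place of code of your own. Each camera call takes 0.05 s, during which the arm holds its last target. There are 200 camera calls.

## Working session

There is one attempt and no reset: what is moved stays moved. The work goes in short steps, Python scripts to look and compute and a tool call to move; the robot and the scene stay as the last step left them, time stands still between calls to the robot, and variables do not carry over. Pictures are saved under pics/ and viewed, at most 10 in all, crops included, and the job is handed in when it is done.

Besides the shell and the picture viewer there is one more tool, called as name([rows], argument=value, ...), one row to a line, values as JSON. step_arm: Moves the arm, as the interface text tells. Scaled input: -1 to 1 covers 0.3 m each way for a shift and 45 degrees each way for a turn. Its arguments: {"type":"object","properties":{"steps":{"type":"array"}},"required":["steps"]}

```bash
ls; mkdir -p pics
python3 - <<'E'
from rig import *
import cv2
for n in("scene","top"):
    c=capture(n); cv2.imwrite(f"pics/{n}0.png",c["image"][:,:,::-1]); print(n,c["vertical_fov"],c["cx"],c["cy"],c["world_from_camera"])
s=read_state();print(s)
E
```

```text
pics
scene 44.44200168453419 315.07392580012004 239.80270257960524 [[ 0.99561184  0.07756161 -0.05235701  0.55328441]
 [ 0.09309314 -0.76396274  0.63850968 -0.48185163]
 [ 0.00952504 -0.64058187 -0.7678308   0.84311921]
 [ 0.          0.          0.          1.        ]]
top 53.6210811384403 322.5541992346503 242.7809526329409 [[ 0.0176874  -0.99307707  0.1161253   0.41224752]
 [-0.99981276 -0.01847883 -0.00574223  0.17878485]
 [ 0.00784834 -0.116002   -0.99321797  0.92101   ]
 [ 0.          0.          0.          1.        ]]
{'time_s': 0.1, 'joint_positions': array([-7.51432637e+01,  3.02711455e+01,  8.21467355e+01,  1.01393613e-03,
        6.76903471e+01, -1.02275606e+01]), 'qvel': array([ 0.10957613, -0.16640479, -0.23497319, -0.01418812, -0.00269727,
        0.04375845]), 'tau': array([-6.60322553e-05, -4.40982771e+01, -1.77152181e+01,  6.33910904e-02,
        5.33353246e-02, -5.02042269e-05]), 'position': array([ 0.26484356, -0.5654584 ,  0.24670902]), 'tcp_rot': array([[ 9.05687963e-01,  4.23944683e-01, -4.68503740e-04],
       [ 4.23944796e-01, -9.05686182e-01,  1.82998436e-03],
       [ 3.51494777e-04, -1.85601453e-03, -9.99998216e-01]]), 'force': array([ 0.44501357, -0.08639537,  0.65451653]), 'moment': array([-0.00645962,  0.03276159,  0.02978031]), 'grasp_force': 0.0, 'opening': 1.0004529171641736}
```

View pics/top0.png

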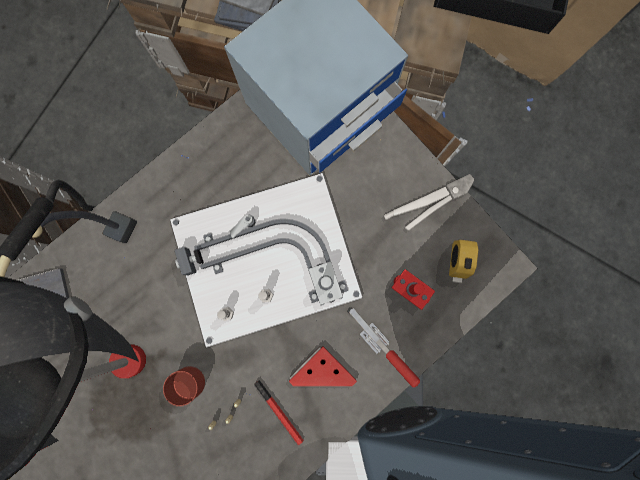

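View pics/scene0.png

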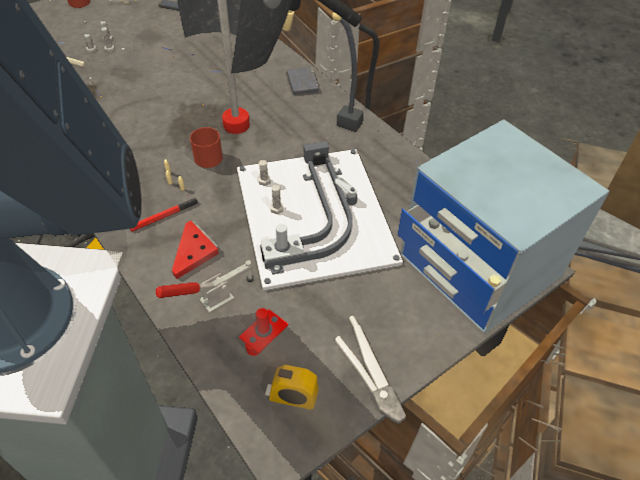

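The grey carrier stands at about (325,283) in top, inside the lane. The red look-alike is at (413,288), off the plate. The grey one fits (steel, in leg 1). I'll confirm it in an enlarged crop and use the same crop to measure the rails.

```bash
cat > h.py <<'E'
from rig import *
import cv2, numpy as np
def px(c,u,v,z):
    f=240/np.tan(np.radians(c["vertical_fov"]/2)); T=np.array(c["world_from_camera"])
    d=T[:3,:3]@np.array([(u-c["cx"])/f,(v-c["cy"])/f,1]); o=T[:3,3]
    return o+d*(z-o[2])/d[2]
def proj(c,p):
    f=240/np.tan(np.radians(c["vertical_fov"]/2)); T=np.array(c["world_from_camera"])
    q=T[:3,:3].T@(np.asarray(p)-T[:3,3]); return np.array([c["cx"]+f*q[0]/q[2],c["cy"]+f*q[1]/q[2]])
def crop(c,x0,y0,x1,y1,k,name):
    cv2.imwrite("pics/"+name,cv2.resize(c["image"][y0:y1,x0:x1,::-1],None,fx=k,fy=k,interpolation=cv2.INTER_CUBIC))
E
python3 - <<'E'
from h import *
c=capture("top"); crop(c,165,165,365,355-40,4,"t1.png")
c=capture("scene"); crop(c,235,140,405,290,4,"s1.png")
E
```

```text
(no output)
```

View pics/t1.png

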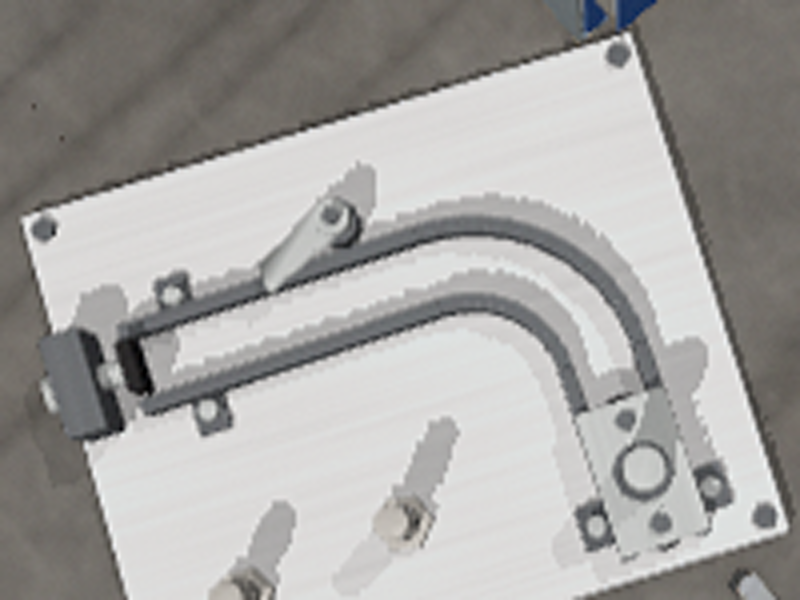

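View pics/s1.png

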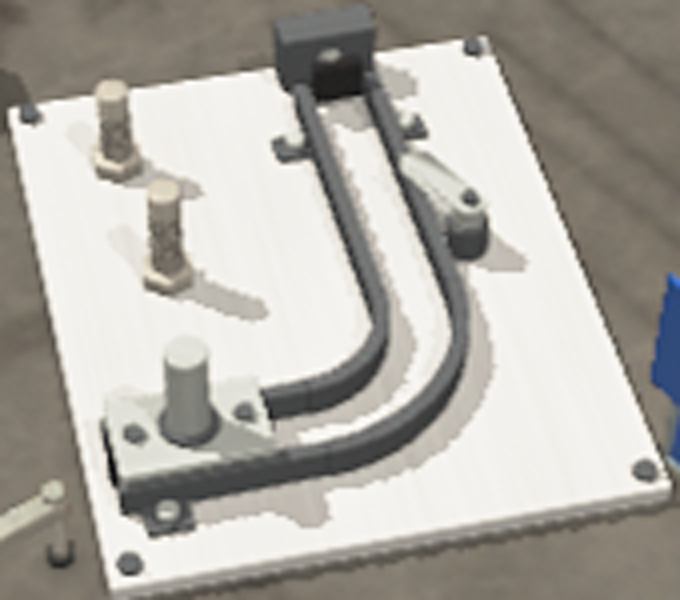

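The crop confirms the grey steel carrier with its post at top crop (643,468), in leg 1. The bend and pawl (crop ~(330,215)) are clear, and the pad is at (133,365). Next I'll fit the rails' pose.

```bash
cat > fit.py <<'E'
from h import *
from scipy.optimize import minimize
C={n:capture(n) for n in("top","scene")}
def W(p,q): # p=(x,y,yaw) world of plate frame origin, q local mm ->world
    q=np.atleast_2d(q)/1000.; c,s=np.cos(p[2]),np.sin(p[2])
    return np.c_[p[0]+c*q[:,0]-s*q[:,1],p[1]+s*q[:,0]+c*q[:,1]]
# plate from corner screws in top (crop /4+165), z=.013
scr=np.array([[643-25,55],[44,229],[765,516]])/4+165
w=np.array([px(C["top"],u,v,.013)[:2] for u,v in scr]); print("screws",w)
d=w[0]-w[2]; yaw=np.arctan2(d[1],d[0]); print("yaw from screws",yaw,"lens",np.linalg.norm(d),np.linalg.norm(w[1]-w[0]))
# assume symmetrical inset
i=(0.255-np.linalg.norm(d))/2*1000; print("inset",i)
c,s=np.cos(yaw),np.sin(yaw); R=np.array([[c,-s],[s,c]])
org=np.mean([w[k]-R@(np.array(l)/1000) for k,l in enumerate([(110-i,-145+i),(110-i,165-i),(-145+i,-145+i)])],0)
p0=np.r_[org,yaw]; print("plate",p0)
def centre(s): # arclength from x=-125 ; returns pt, normal(left)
    L=95;A=65*np.pi/2
    if s<L: return np.array([-125+s,-95]),np.array([0,1.])
    if s<L+A:
        a=(s-L)/65; return np.array([-30+65*np.sin(a),-30-65*np.cos(a)]),np.array([-np.sin(a),np.cos(a)])
    return np.array([35,-30+s-L-A]),np.array([-1.,0])
S=np.arange(85,300,4.)
def quads(o):
    return None
def mask(cam,p,off):
    m=np.zeros((960*2,1280*2),np.uint8);k=4
    P=lambda q,z:[proj(C[cam],[*W(p,q)[0],z]) for q in [q]][0]
    for side in(1,-1):
        prev=None
        for s in S:
            q,n=centre(s); a=[P(q+n*side*o,z) for o in(14.5,22.5) for z in(.012,.030)]
            if prev is not None:
                h=cv2.convexHull(((np.array(prev+a)+off)*k).astype(np.int32)); cv2.fillConvexPoly(m,h,1)
            prev=a
    return cv2.resize(m.astype(np.float32),(640,480),interpolation=cv2.INTER_AREA)
def dark(cam):
    g=C[cam]["image"].astype(float).mean(2); return np.clip((150-g)/60,0,1)
D={n:dark(n) for n in C}
def region(cam,p):
    m=np.zeros((480,640),np.uint8)
    pts=[]
    for s in S[6:-8] :
        q,n=centre(s)
        for o in(-32,32):pts.append((s,o))
    for a,b in zip(S[8:-9],S[9:-8]):
        # leave the catch out
        f=lambda s,o:proj(C[cam],[*W(p,centre(s)[0]+centre(s)[1]*o)[0],.02])
        lo=-34
        if 207<b<268: lo=0
        h=cv2.convexHull(np.array([f(a,lo),f(a,34),f(b,lo),f(b,34)]).astype(np.int32)); cv2.fillConvexPoly(m,h,1)
    return m
def fitcam(cams,p0):
    p=p0.copy()
    for it in range(3):
        Rg={n:region(n,p) for n in cams}
        f=lambda x:sum((((mask(n,p+x*np.array([1e-3,1e-3,1e-2]),0)-D[n])**2)*Rg[n]).sum()/Rg[n].sum() for n in cams)
        r=minimize(f,np.zeros(3),method="Nelder-Mead",options=dict(initial_simplex=np.array([[0,0,0],[6,0,0],[0,6,0],[0,0,3]])/(1+2*it),maxiter=70,xatol=.05,fatol=1e-5)); p=p+r.x*np.array([1e-3,1e-3,1e-2])
    return p,r.fun
E
cat > run1.py <<'E'
from fit import *
for cams in(("top",),("scene",),("top","scene")):
    p,f=fitcam(cams,p0); print(cams,p.round(4),round(f,4),"local off mm",((p[:2]-p0[:2])@R*1000).round(1),p[2]-p0[2])
np.save("p.npy",p)
im=C["top"]["image"][:,:,::-1].copy(); ims=C["scene"]["image"][:,:,::-1].copy()
for n,I in(("top",im),("scene",ims)):
    I[...,2]=np.maximum(I[...,2],(mask(n,p,0)*255).astype(np.uint8))
a=cv2.resize(im[165:345,165:365],None,fx=2,fy=2); b=cv2.resize(ims[140:320,235:405],None,fx=2,fy=2)
cv2.imwrite("pics/fit.png",np.hstack([a,b]))
print("post px top",[px(C["top"],165+643/4,165+468/4,.090)],"scene",px(C["scene"],235+187/4,140+353/4,.090))
print("home",W(p,[35,75]),"bolts",px(C["top"],165+405/4,165+527/4,.02),px(C["top"],165+245/4,165+592/4,.02))
print("pawl pivot",W(p,[71,1]))
E
python3 run1.py
```

```text
screws [[0.64435924 0.18173773]
 [0.55303747 0.45706338]
 [0.42152944 0.10771469]]
yaw from screws 0.3207261127193801 lens 0.23480316764025683 0.2900756415662056
inset 10.098416179871588
plate [0.50703691 0.27836586 0.32072611]
('top',) [0.4911 0.2861 0.3541] 0.0513 local off mm [-12.7  12.4] 0.0333614900751541
('scene',) [0.4931 0.2838 0.3396] 0.0713 local off mm [-11.5   9.6] 0.018875835682872544
('top', 'scene') [0.4917 0.2853 0.3554] 0.1511 local off mm [-12.4  11.4] 0.03466344381502234
post px top [array([0.4406173 , 0.16718554, 0.09      ])] scene [0.44331589 0.16412323 0.09      ]
home [[0.49840601 0.36781947]] bolts [0.41329633 0.27779643 0.02      ] [0.38171006 0.3517595  0.02      ]
pawl pivot [[0.55790512 0.31097005]]
```

View pics/fit.png

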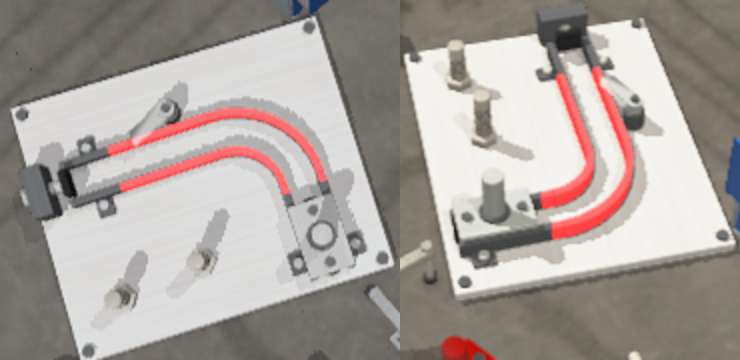

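The mask fit lies well on the rails in both views, with the pad and pawl clear of it. Moving toward the carrier.

step_arm([
  [0.667, -0.833, 0, 0, 0, -1, -1],
  [0.667, -0.833, 0, 0, 0, -1, -1],
  [0.667, -0.833, 0, 0, 0, -1, -1],
  [0.667, -0.833, 0, 0, 0, -1, -1],
  [0.667, -0.833, 0, 0, 0, -1, -1],
  [0.667, -0.833, 0, 0, 0, -1, -1],
  [0.667, -0.833, 0, 0, 0, -1, -1],
  [0.667, -0.833, 0, 0, 0, -1, -1],
])

```text
time_s: 0.97
position: [0.3398, -0.2509, 0.2475]
tcp_rot: [[0.339, 0.941, -0.001], [0.941, -0.339, 0.002], [0.002, -0.002, -1.0]]
force: [-0.5, 0.8, 1.2]
opening: 0.999
grasp_force: 0.0
```

```bash
cat > mv.py <<'E'
from h import *
import sys
from scipy.spatial.transform import Rotation as Ro
# usage: mv.py x y z yawdeg(of tool y) -> normalised shift/turn from measured pose
def go(x,y,z,yaw,s=None,pos=None,rot=None):
    s=s or read_state(); P=s["position"] if pos is None else pos; A=s["tcp_rot"] if rot is None else rot
    a=np.radians(yaw); yv=np.array([np.cos(a),np.sin(a),0]); zv=np.array([0,0,-1.]); B=np.c_[np.cross(yv,zv),yv,zv]
    return (A.T@(np.array([x,y,z])-P)/.3).round(4),(np.degrees(Ro.from_matrix(A.T@B).as_rotvec())/45).round(4)
if __name__=="__main__":
    s=read_state(); print(*go(*map(float,sys.argv[1:5]),s)); print(s["position"].round(4),s["force"].round(1),s["joint_positions"].round(1),s["time_s"],np.degrees(np.arctan2(s["tcp_rot"][1,1],s["tcp_rot"][0,1])))
E
python3 mv.py .441 .166 .18 20
```

```text
[ 1.4215 -0.1527  0.2278] [-0.0011 -0.003  -0.8843]
[ 0.3398 -0.2509  0.2475] [-0.5  0.8  1.2] [-5.170e+01  1.470e+01  1.096e+02  1.000e-01  5.580e+01 -3.190e+01] 0.9667 -19.791498610420767
```

step_arm([
  [0.95, -0.1, 0.15, 0, 0, -0.88, -1],
  [0.95, -0.1, 0.15, 0, 0, -0.88, -1],
  [0.95, -0.1, 0.15, 0, 0, -0.88, -1],
  [0.95, -0.1, 0.15, 0, 0, -0.88, -1],
  [0.95, -0.1, 0.15, 0, 0, -0.88, -1],
  [0.95, -0.1, 0.15, 0, 0, -0.88, -1],
  [0.95, -0.1, 0.15, 0, 0, -0.88, -1],
  [0.95, -0.1, 0.15, 0, 0, -0.88, -1],
])

```text
time_s: 1.63
position: [0.4089, 0.0295, 0.202]
tcp_rot: [[-0.345, 0.939, -0.001], [0.939, 0.345, 0.002], [0.003, 0.0, -1.0]]
force: [-0.4, -0.0, -0.1]
opening: 1.002
grasp_force: 0.0
```

```bash
python3 mv.py .442 .166 .14 20
```

```text
[0.3885 0.2604 0.2075] [ 0.0001 -0.0033  0.0039]
[0.4089 0.0295 0.202 ] [-0.4 -0.  -0.1] [-11.7  18.3 114.5   0.2  47.3 -32. ] 1.6333 20.17476973513945
```

step_arm([
  [0.389, 0.26, 0.2, 0, -0.003, 0.004, -1],
  [0.389, 0.26, 0.2, 0, -0.003, 0.004, -1],
  [0.389, 0.26, 0.2, 0, -0.003, 0.004, -1],
  [0.389, 0.26, 0.2, 0, -0.003, 0.004, -1],
  [0.389, 0.26, 0.2, 0, -0.003, 0.004, -1],
  [0.389, 0.26, 0.2, 0, -0.003, 0.004, -1],
])

```text
time_s: 2.13
position: [0.4432, 0.1601, 0.142]
tcp_rot: [[-0.337, 0.942, -0.0], [0.942, 0.337, -0.003], [-0.002, -0.001, -1.0]]
force: [0.2, 0.2, -0.0]
opening: 0.997
grasp_force: 0.0
```

```bash
python3 - <<'E'
from h import *
t=capture("top");s=capture("scene")
a=cv2.resize(t["image"][230:330,270:370,::-1],None,fx=4,fy=4);b=cv2.resize(s["image"][170:300,240:340,::-1],(400,520));
cv2.imwrite("pics/near.png",np.hstack([np.pad(a,((0,120),(0,0),(0,0))),b]))
E
python3 mv.py .442 .166 .070 20
```

```text
[0.0248 0.0045 0.2425] [-0.0005  0.0033 -0.0113]
[0.4432 0.1587 0.1428] [-0.3 -0.2 -0.4] [  6.2  28.5 109.6  -0.2  41.9 -13.2] 2.2333 19.493474759870523
```

View pics/near.png

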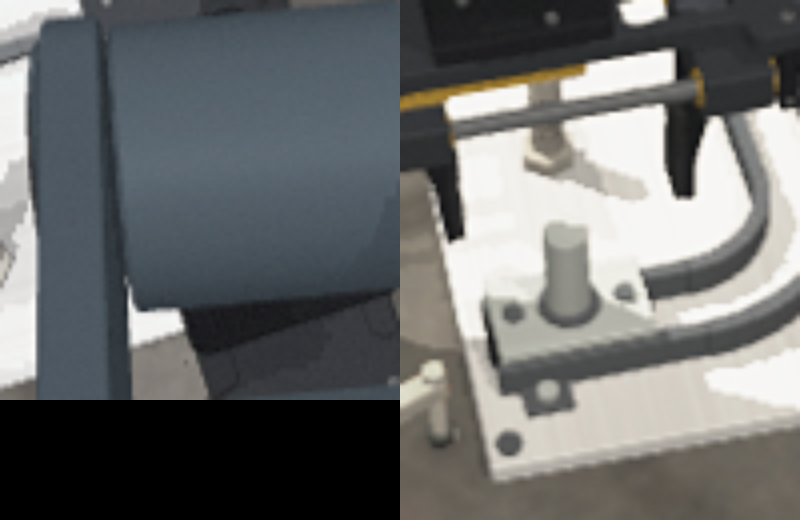

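The fingers straddle the post (crop ~(567,270)) along the lane, and nothing is in the way. Descending and closing.

step_arm([
  [0.025, 0.004, 0, 0, 0.003, -0.011, -1],
  [0.025, 0.004, 0.08, 0, 0.003, -0.011, -1],
  [0.025, 0.004, 0.16, 0, 0.003, -0.011, -1],
  [0.025, 0.004, 0.24, 0, 0.003, -0.011, -1],
  [0.025, 0.004, 0.24, 0, 0.003, -0.011, -1],
  [0.025, 0.004, 0.24, 0, 0.003, -0.011, -1],
  [0.025, 0.004, 0.24, 0, 0.003, -0.011, 0.4],
  [0.025, 0.004, 0.24, 0, 0.003, -0.011, 0.4],
])

```text
time_s: 2.9
position: [0.4429, 0.1666, 0.072]
tcp_rot: [[-0.341, 0.94, 0.003], [0.94, 0.341, 0.0], [-0.001, 0.003, -1.0]]
force: [-0.2, -0.3, -0.0]
opening: 0.923
grasp_force: 0.0
```

```bash
cat > path.py <<'E'
from h import *
from scipy.optimize import brentq
def centre(s):
    L=95;A=65*np.pi/2
    if s<L: return np.array([-125+s,-95.])
    if s<L+A:
        a=(s-L)/65; return np.array([-30+65*np.sin(a),-30-65*np.cos(a)])
    return np.array([35,-30+s-L-A])
def origin(s): # s= rear foot arclength; front foot chord 50
    r=centre(s); f=centre(brentq(lambda t:np.linalg.norm(centre(t)-r)-50,s+40,s+60)); d=f-r
    return (r+f)/2,np.arctan2(d[1],d[0])
def world(p,q): 
    c,s=np.cos(p[2]),np.sin(p[2]); return np.array([p[0],p[1]])+np.array([[c,-s],[s,c]])@q/1000
def table(p,ss): return [(s,*world(p,origin(s)[0]),np.degrees(origin(s)[1]+p[2])) for s in ss]
if __name__=="__main__":
    for p in([.4911,.2861,.3541],[.4931,.2838,.3396],[.4921,.2850,.348]):
        for r in table(p,[5,10,20,105,150,255]):print(np.round(r,4))
        print()
E
python3 path.py; python3 mv.py .442 .166 .070 20
```

```text
[ 5.      0.4349  0.1641 20.2884]
[10.      0.4396  0.1658 20.2884]
[20.      0.449   0.1693 20.2884]
[105.       0.5205   0.2104  51.723 ]
[150.       0.5334   0.249   91.2233]
[255.       0.5056   0.3479 110.2884]

[ 5.      0.4352  0.1626 19.4576]
[10.      0.4399  0.1642 19.4576]
[20.      0.4493  0.1676 19.4576]
[105.       0.5214   0.2077  50.8922]
[150.       0.5349   0.2461  90.3925]
[255.       0.5085   0.3453 109.4576]

[ 5.      0.4352  0.1633 19.9389]
[10.      0.4399  0.165  19.9389]
[20.      0.4493  0.1684 19.9389]
[105.       0.521    0.2091  51.3735]
[150.       0.5342   0.2477  90.8738]
[255.       0.507    0.3467 109.9389]

[-0.0009 -0.0037  0.0066] [ 0.0035  0.0008 -0.0007]
[0.4429 0.1666 0.072 ] [-0.2 -0.3 -0. ] [  7.1  36.7 111.7   0.   31.4 -12.9] 2.9 19.968070231055364
```

step_arm([
  [0, 0, 0.006, 0, 0, 0, 0.43],
  [0, 0, 0.006, 0, 0, 0, 0.43],
  [0, 0, 0.006, 0, 0, 0, 0.43],
  [0, 0, 0.006, 0, 0, 0, 0.43],
  [0, 0, 0.006, 0, 0, 0, 0.43],
  [0, 0, 0.006, 0, 0, 0, 0.43],
  [0, 0, 0.006, 0, 0, 0, 0.43],
  [0, 0, 0.006, 0, 0, 0, 0.43],
])

```text
time_s: 3.57
position: [0.4419, 0.1668, 0.0687]
tcp_rot: [[-0.342, 0.94, -0.0], [0.94, 0.342, -0.0], [0.0, -0.0, -1.0]]
force: [0.0, 0.0, 0.7]
opening: 0.34
grasp_force: 0.0
```

step_arm([
  [0, 0, 0, 0, 0, 0, 0.43],
  [0, 0, 0, 0, 0, 0, 0.43],
  [0, 0, 0, 0, 0, 0, 0.43],
  [0, 0, 0, 0, 0, 0, 0.43],
])

```text
time_s: 3.9
position: [0.442, 0.1668, 0.0687]
tcp_rot: [[-0.342, 0.94, -0.0], [0.94, 0.342, 0.0], [0.0, -0.0, -1.0]]
force: [0.0, 0.1, -0.8]
opening: 0.288
grasp_force: 0.0
```

```bash
cat > nxt.py <<'E'
# nxt.py lead dx_lat s1 s2 ... : rows (shift,turn) from measured pose along lane, lead mm ahead, z .070
from path import *; from mv import go
import sys
p=np.load("p.npy") if len(sys.argv)<0 else np.array([.4921,.2850,.348])
s=read_state(); lead,lat=float(sys.argv[1]),float(sys.argv[2])
print("t",s["time_s"],"F",s["force"].round(1),"pos",s["position"].round(4),"open",round(s["opening"]*87,1),"grip",s["grasp_force"])
for S in map(float,sys.argv[3:]):
    _,x,y,w=table(p,[S])[0]; a=np.radians(w)
    x+=(lead*np.cos(a)-lat*np.sin(a))/1000; y+=(lead*np.sin(a)+lat*np.cos(a))/1000
    t,r=go(x,y,.070,w,s); print(S,round(w,1),t.round(3),r.round(3))
E
python3 nxt.py 2.5 0 14 20 30 40 50 60 70 80
```

```text
t 3.9 F [ 0.   0.1 -0.8] pos [0.442  0.1668 0.0687] open 25.0 grip 0.0
14.0 19.9 [-0.003  0.013 -0.004] [-0.    -0.     0.001]
20.0 19.9 [-0.003  0.033 -0.004] [-0.    -0.     0.001]
30.0 19.9 [-0.003  0.066 -0.004] [-0.    -0.     0.001]
40.0 19.9 [-0.003  0.1   -0.004] [-0.    -0.     0.001]
50.0 20.2 [-0.003  0.133 -0.004] [-0.    -0.    -0.004]
60.0 21.9 [-0.     0.166 -0.004] [-0.    -0.    -0.043]
70.0 25.6 [ 0.006  0.199 -0.004] [-0.    -0.    -0.124]
80.0 31.1 [ 0.014  0.232 -0.004] [-0.    -0.    -0.246]
```

step_arm([
  [-0.003, 0.01, -0.004, 0, 0, 0, 0.43],
  [-0.003, 0.02, -0.004, 0, 0, 0, 0.43],
  [-0.003, 0.03, -0.004, 0, 0, 0, 0.43],
  [-0.003, 0.042, -0.004, 0, 0, 0, 0.43],
  [-0.003, 0.054, -0.004, 0, 0, 0, 0.43],
  [-0.003, 0.066, -0.004, 0, 0, 0, 0.43],
  [-0.003, 0.078, -0.004, 0, 0, 0, 0.43],
  [-0.003, 0.09, -0.004, 0, 0, 0, 0.43],
])

```text
time_s: 4.57
position: [0.468, 0.1753, 0.0699]
tcp_rot: [[-0.342, 0.94, -0.0], [0.94, 0.342, -0.0], [0.0, -0.0, -1.0]]
force: [-1.3, -0.3, -0.6]
opening: 0.287
grasp_force: 0.9
```

```bash
python3 nxt.py 2.5 0 40 44 48 52 56 60 64 68
python3 - <<'E'
from h import *
s=capture("scene"); crop(s,235,140,405,290,4,"s2.png")
E
```

```text
t 4.5667 F [-1.3 -0.3 -0.6] pos [0.468  0.1753 0.0699] open 25.0 grip 0.9171476219489705
40.0 19.9 [-0.     0.009 -0.   ] [-0.    -0.     0.001]
44.0 19.9 [-0.     0.022 -0.   ] [-0.    -0.     0.001]
48.0 20.0 [-0.     0.035 -0.   ] [-0. -0. -0.]
52.0 20.4 [ 0.     0.049 -0.   ] [-0.    -0.    -0.008]
56.0 21.0 [ 0.001  0.062 -0.   ] [-0.    -0.    -0.022]
60.0 21.9 [ 0.003  0.075 -0.   ] [-0.    -0.    -0.043]
64.0 23.2 [ 0.005  0.088 -0.   ] [-0.   -0.   -0.07]
68.0 24.7 [ 0.007  0.102 -0.   ] [-0.    -0.    -0.104]
```

View pics/s2.png

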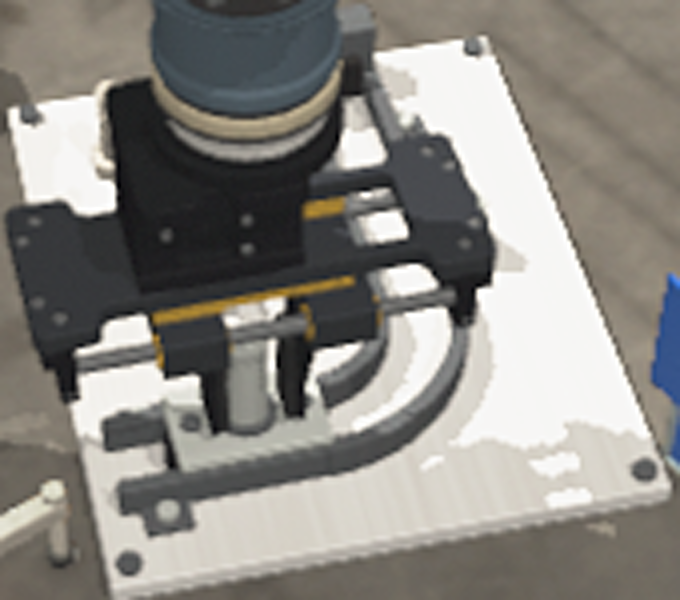

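The carrier moved about 27 mm between the fingers (post at crop ~(250,380)) and is down in the lane, at about 1.3 N push. Continuing.

step_arm([
  [0, 0.012, 0, 0, 0, 0, 0.43],
  [0, 0.024, 0, 0, 0, 0, 0.43],
  [0, 0.036, 0, 0, 0, 0, 0.43],
  [0, 0.049, 0, 0, 0, -0.008, 0.43],
  [0.001, 0.062, 0, 0, 0, -0.022, 0.43],
  [0.003, 0.075, 0, 0, 0, -0.043, 0.43],
  [0.005, 0.088, 0, 0, 0, -0.07, 0.43],
  [0.007, 0.102, 0, 0, 0, -0.104, 0.43],
])

```text
time_s: 5.28
position: [0.4957, 0.1878, 0.0699]
tcp_rot: [[-0.42, 0.908, -0.001], [0.908, 0.42, -0.0], [0.0, -0.001, -1.0]]
force: [-2.6, -0.1, 0.6]
opening: 0.285
grasp_force: 1.3
```

```bash
python3 nxt.py 2.5 0 70 74 78 82 86 90 94 98
```

```text
t 5.2833 F [-2.6 -0.1  0.6] pos [0.4957 0.1878 0.0699] open 24.8 grip 1.332524442113936
70.0 25.6 [ 0.     0.007 -0.   ] [-0.001 -0.    -0.017]
74.0 27.5 [ 0.002  0.02  -0.   ] [-0.001 -0.    -0.06 ]
78.0 29.8 [ 0.005  0.034 -0.   ] [-0.001 -0.    -0.111]
82.0 32.4 [ 0.008  0.046 -0.   ] [-0.001 -0.    -0.168]
86.0 35.2 [ 0.011  0.059 -0.   ] [-0.001 -0.    -0.231]
90.0 38.3 [ 0.015  0.071 -0.   ] [-0.001 -0.    -0.3  ]
94.0 41.7 [ 0.019  0.083 -0.   ] [-0.001 -0.    -0.375]
98.0 45.2 [ 0.024  0.094 -0.   ] [-0.001 -0.    -0.453]
```

step_arm([
  [0, 0.007, 0, 0, 0, -0.017, 0.43],
  [0.002, 0.02, 0, 0, 0, -0.06, 0.43],
  [0.005, 0.034, 0, 0, 0, -0.111, 0.43],
  [0.008, 0.046, 0, 0, 0, -0.168, 0.43],
  [0.011, 0.059, 0, 0, 0, -0.231, 0.43],
  [0.015, 0.071, 0, 0, 0, -0.3, 0.43],
  [0.019, 0.083, 0, 0, 0, -0.375, 0.43],
  [0.024, 0.094, 0, 0, 0, -0.453, 0.43],
])

```text
time_s: 5.95
position: [0.518, 0.2058, 0.0699]
tcp_rot: [[-0.711, 0.704, -0.001], [0.704, 0.711, -0.001], [0.0, -0.001, -1.0]]
force: [-2.0, -1.6, 0.9]
opening: 0.289
grasp_force: 1.6
```

```bash
python3 nxt.py 2.5 0 99 103 107 111 115 119 123 127
```

```text
t 5.95 F [-2.  -1.6  0.9] pos [0.518  0.2058 0.0699] open 25.2 grip 1.5805433032801375
99.0 46.1 [-0.     0.005 -0.   ] [-0.002 -0.001 -0.018]
103.0 49.6 [ 0.001  0.017 -0.   ] [-0.002 -0.001 -0.096]
107.0 53.1 [ 0.002  0.029 -0.   ] [-0.002 -0.001 -0.174]
111.0 56.7 [ 0.005  0.041 -0.   ] [-0.002 -0.001 -0.253]
115.0 60.2 [ 0.008  0.053 -0.   ] [-0.002 -0.001 -0.331]
119.0 63.7 [ 0.012  0.065 -0.   ] [-0.001 -0.001 -0.409]
123.0 67.2 [ 0.017  0.076 -0.   ] [-0.001 -0.001 -0.488]
127.0 70.8 [ 0.022  0.087 -0.   ] [-0.001 -0.001 -0.566]
```

step_arm([
  [0, 0.005, 0, 0, 0, -0.018, 0.43],
  [0.001, 0.017, 0, 0, 0, -0.096, 0.43],
  [0.002, 0.029, 0, 0, 0, -0.174, 0.43],
  [0.005, 0.041, 0, 0, 0, -0.253, 0.43],
  [0.008, 0.053, 0, 0, 0, -0.331, 0.43],
  [0.012, 0.065, 0, 0, 0, -0.409, 0.43],
  [0.017, 0.076, 0, 0, 0, -0.488, 0.43],
  [0.022, 0.087, 0, 0, 0, -0.566, 0.43],
])

```text
time_s: 6.62
position: [0.5324, 0.2289, 0.0699]
tcp_rot: [[-0.944, 0.331, 0.0], [0.331, 0.944, -0.001], [-0.0, -0.0, -1.0]]
force: [-1.4, -1.1, 1.8]
opening: 0.283
grasp_force: 1.3
```

```bash
python3 nxt.py 2.5 0 128 132 136 140 144 148 152 156
```

```text
t 6.6167 F [-1.4 -1.1  1.8] pos [0.5324 0.2289 0.0699] open 24.6 grip 1.3499254660564475
128.0 71.6 [ 0.003  0.003 -0.   ] [-0.     0.    -0.021]
132.0 75.2 [ 0.004  0.015 -0.   ] [-0.   0.  -0.1]
136.0 78.7 [ 0.006  0.028 -0.   ] [-0.     0.    -0.178]
140.0 82.2 [ 0.008  0.04  -0.   ] [-0.     0.    -0.256]
144.0 85.8 [ 0.012  0.052 -0.   ] [-0.001  0.    -0.335]
148.0 89.2 [ 0.016  0.063 -0.   ] [-0.001  0.    -0.412]
152.0 92.4 [ 0.02   0.075 -0.   ] [-0.001  0.    -0.484]
156.0 95.4 [ 0.025  0.086 -0.   ] [-0.001  0.    -0.549]
```

step_arm([
  [0.003, 0.005, 0, 0, 0, -0.021, 0.43],
  [0.004, 0.015, 0, 0, 0, -0.1, 0.43],
  [0.006, 0.028, 0, 0, 0, -0.178, 0.43],
  [0.008, 0.04, 0, 0, 0, -0.256, 0.43],
  [0.012, 0.052, 0, 0, 0, -0.335, 0.43],
  [0.016, 0.063, 0, 0, 0, -0.412, 0.43],
  [0.02, 0.075, 0, 0, 0, -0.484, 0.43],
  [0.025, 0.086, 0, 0, 0, -0.549, 0.43],
])

```text
time_s: 7.28
position: [0.5343, 0.2559, 0.07]
tcp_rot: [[-0.996, -0.093, 0.002], [-0.093, 0.996, -0.0], [-0.002, -0.0, -1.0]]
force: [-1.0, -0.9, -0.5]
opening: 0.284
grasp_force: 0.9
```

```bash
python3 nxt.py 2.5 0 157 161 165 169 172 175 178 181
```

```text
t 7.2833 F [-1.  -0.9 -0.5] pos [0.5343 0.2559 0.07  ] open 24.7 grip 0.9314873770927079
157.0 96.1 [ 0.001  0.003 -0.   ] [-0.     0.002 -0.017]
161.0 98.7 [ 0.001  0.015 -0.   ] [-0.     0.002 -0.075]
165.0 101.0 [ 0.001  0.028 -0.   ] [-0.     0.002 -0.126]
169.0 103.1 [ 0.002  0.04  -0.   ] [-0.     0.002 -0.172]
172.0 104.4 [ 0.002  0.05  -0.   ] [-0.     0.002 -0.203]
175.0 105.7 [ 0.003  0.06  -0.   ] [-0.     0.002 -0.23 ]
178.0 106.7 [ 0.004  0.069 -0.   ] [-0.     0.002 -0.254]
181.0 107.7 [ 0.006  0.079 -0.   ] [-0.     0.002 -0.274]
```

step_arm([
  [0.001, 0.005, 0, 0, 0.002, -0.017, 0.43],
  [0.001, 0.015, 0, 0, 0.002, -0.075, 0.43],
  [0.001, 0.028, 0, 0, 0.002, -0.126, 0.43],
  [0.002, 0.04, 0, 0, 0.002, -0.172, 0.43],
  [0.002, 0.05, 0, 0, 0.002, -0.203, 0.43],
  [0.003, 0.06, 0, 0, 0.002, -0.23, 0.43],
  [0.004, 0.069, 0, 0, 0.002, -0.254, 0.43],
  [0.006, 0.079, 0, 0, 0.002, -0.274, 0.43],
])

```text
time_s: 7.95
position: [0.5303, 0.2796, 0.07]
tcp_rot: [[-0.953, -0.303, -0.0], [-0.303, 0.953, 0.0], [0.0, 0.0, -1.0]]
force: [1.4, -1.3, -0.7]
opening: 0.288
grasp_force: 0.8
```

```bash
python3 nxt.py 2.5 0 182 185 188 191 194 197 200 203
```

```text
t 7.95 F [ 1.4 -1.3 -0.7] pos [0.5303 0.2796 0.07  ] open 25.0 grip 0.7678982295328751
182.0 107.9 [-0.     0.002  0.   ] [ 0.    -0.    -0.007]
185.0 108.7 [-0.001  0.012  0.   ] [ 0.    -0.    -0.023]
188.0 109.2 [-0.001  0.022  0.   ] [ 0.    -0.    -0.036]
191.0 109.6 [-0.002  0.032  0.   ] [ 0.    -0.    -0.044]
194.0 109.9 [-0.001  0.042  0.   ] [ 0.   -0.   -0.05]
197.0 109.9 [-0.001  0.052  0.   ] [ 0.    -0.    -0.052]
200.0 109.9 [-0.001  0.062  0.   ] [ 0.    -0.    -0.052]
203.0 109.9 [-0.     0.072  0.   ] [ 0.    -0.    -0.052]
```

step_arm([
  [0, 0.006, 0, 0, 0, -0.01, 0.43],
  [0, 0.013, 0, 0, 0, -0.023, 0.43],
  [-0.001, 0.022, 0, 0, 0, -0.036, 0.43],
  [-0.001, 0.032, 0, 0, 0, -0.044, 0.43],
  [-0.001, 0.042, 0, 0, 0, -0.05, 0.43],
  [-0.001, 0.052, 0, 0, 0, -0.052, 0.43],
  [-0.001, 0.062, 0, 0, 0, -0.052, 0.43],
  [0, 0.072, 0, 0, 0, -0.052, 0.43],
])

```text
time_s: 8.62
position: [0.5233, 0.2994, 0.0701]
tcp_rot: [[-0.94, -0.341, -0.001], [-0.341, 0.94, -0.002], [0.002, -0.001, -1.0]]
force: [1.5, -5.2, 0.5]
opening: 0.285
grasp_force: 2.6
```

```bash
python3 nxt.py 2.5 0 206 209 212 215 218 221 224 227
python3 - <<'E'
from h import *
s=capture("scene"); crop(s,235,130,405,280,4,"s3.png")
E
```

```text
t 8.6167 F [ 1.5 -5.2  0.5] pos [0.5233 0.2994 0.0701] open 24.8 grip 2.638068813539576
206.0 109.9 [-0.002  0.012  0.   ] [-0.002 -0.002  0.   ]
209.0 109.9 [-0.002  0.022  0.   ] [-0.002 -0.002  0.   ]
212.0 109.9 [-0.002  0.032  0.   ] [-0.002 -0.002  0.   ]
215.0 109.9 [-0.002  0.042  0.   ] [-0.002 -0.002  0.   ]
218.0 109.9 [-0.002  0.052  0.   ] [-0.002 -0.002  0.   ]
221.0 109.9 [-0.002  0.062  0.   ] [-0.002 -0.002  0.   ]
224.0 109.9 [-0.002  0.072  0.   ] [-0.002 -0.002  0.   ]
227.0 109.9 [-0.002  0.082  0.   ] [-0.002 -0.002  0.   ]
```

View pics/s3.png

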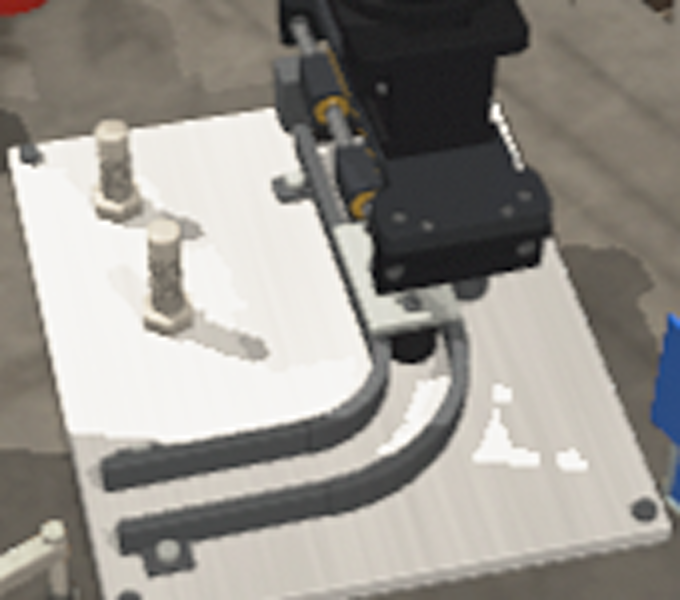

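The carrier is round the bend in leg 2, down in the lane (deck at crop ~(400,290)), and pushing the pawl at about 5 N. I'll continue caged, then grip before the stop.

step_arm([
  [-0.001, 0.01, 0, 0, 0, 0, 0.43],
  [-0.001, 0.02, 0, 0, 0, 0, 0.43],
  [-0.002, 0.03, 0, 0, 0, 0, 0.43],
  [-0.002, 0.04, 0, 0, 0, 0, 0.43],
  [-0.002, 0.05, 0, 0, 0, 0, 0.43],
  [-0.002, 0.06, 0, 0, 0, 0, 0.43],
  [-0.002, 0.07, 0, 0, 0, 0, 0.43],
  [-0.002, 0.08, 0, 0, 0, 0, 0.43],
])

```text
time_s: 9.33
position: [0.5152, 0.3229, 0.07]
tcp_rot: [[-0.94, -0.341, -0.002], [-0.341, 0.94, -0.001], [0.002, 0.0, -1.0]]
force: [1.1, -4.6, 2.9]
opening: 0.285
grasp_force: 2.3
```

```bash
python3 nxt.py 2.5 0 230 233 236 239 242 245 248 251
```

```text
t 9.3333 F [ 1.1 -4.6  2.9] pos [0.5152 0.3229 0.07  ] open 24.8 grip 2.2571410867385566
230.0 109.9 [-0.001  0.009 -0.   ] [ 0.    -0.003 -0.001]
233.0 109.9 [-0.001  0.019 -0.   ] [ 0.    -0.003 -0.001]
236.0 109.9 [-0.001  0.029 -0.   ] [ 0.    -0.003 -0.001]
239.0 109.9 [-0.001  0.039 -0.   ] [ 0.    -0.003 -0.001]
242.0 109.9 [-0.001  0.049 -0.   ] [ 0.    -0.003 -0.001]
245.0 109.9 [-0.001  0.059 -0.   ] [ 0.    -0.003 -0.001]
248.0 109.9 [-0.001  0.069 -0.   ] [ 0.    -0.003 -0.001]
251.0 109.9 [-0.001  0.079 -0.   ] [ 0.    -0.003 -0.001]
```

step_arm([
  [-0.001, 0.01, 0, 0, 0, 0, 0.43],
  [-0.001, 0.02, 0, 0, 0, 0, 0.43],
  [-0.001, 0.03, 0, 0, 0, 0, 0.43],
  [-0.001, 0.04, 0, 0, 0, 0, 0.43],
  [-0.001, 0.05, 0, 0, 0, 0, 0.43],
  [-0.001, 0.06, 0, 0, 0, 0, 0.43],
  [-0.001, 0.07, 0, 0, 0, 0, 0.43],
  [-0.001, 0.08, 0, 0, 0, 0, 0.43],
])

```text
time_s: 10.0
position: [0.507, 0.3456, 0.0698]
tcp_rot: [[-0.94, -0.341, -0.003], [-0.341, 0.94, -0.001], [0.003, 0.0, -1.0]]
force: [-0.2, -4.6, 2.1]
opening: 0.29
grasp_force: 2.1
```

step_arm([
  [0, 0.01, 0, 0, 0, 0, 0.43],
  [0, 0.01, 0, 0, 0, 0, 0.7],
  [0, 0.01, 0, 0, 0, 0, 0.7],
  [0, 0.01, 0, 0, 0, 0, 0.7],
  [0, 0.01, 0, 0, 0, 0, 0.7],
  [0, 0.01, 0, 0, 0, 0, 0.7],
])

```text
time_s: 10.5
position: [0.5061, 0.3484, 0.0698]
tcp_rot: [[-0.94, -0.34, -0.003], [-0.34, 0.94, 0.0], [0.002, 0.001, -1.0]]
force: [-2.5, -1.7, 1.3]
opening: 0.221
grasp_force: 30.0
```

```bash
python3 nxt.py 0 0 257 262 267 272 277 282
```

```text
t 10.5 F [-2.5 -1.7  1.3] pos [0.5061 0.3484 0.0698] open 19.2 grip 30.002066027373075
257.0 109.9 [-0.001  0.    -0.001] [ 0.001 -0.003 -0.001]
262.0 109.9 [-0.001  0.017 -0.001] [ 0.001 -0.003 -0.001]
267.0 109.9 [-0.001  0.033 -0.001] [ 0.001 -0.003 -0.001]
272.0 109.9 [-0.001  0.05  -0.001] [ 0.001 -0.003 -0.001]
277.0 109.9 [-0.001  0.067 -0.001] [ 0.001 -0.003 -0.001]
282.0 109.9 [-0.001  0.083 -0.001] [ 0.001 -0.003 -0.001]
```

step_arm([
  [0, 0.006, 0, 0, 0, 0, 0.7],
  [0, 0.012, 0, 0, 0, 0, 0.7],
  [0, 0.018, 0, 0, 0, 0, 0.7],
  [0, 0.024, 0, 0, 0, 0, 0.7],
  [0, 0.03, 0, 0, 0, 0, 0.7],
  [0, 0.035, 0, 0, 0, 0, 0.7],
  [0, 0.04, 0, 0, 0, 0, 0.7],
  [0, 0.04, 0, 0, 0, 0, 0.7],
])

```text
time_s: 11.17
position: [0.502, 0.3599, 0.0698]
tcp_rot: [[-0.94, -0.341, -0.002], [-0.341, 0.94, -0.0], [0.002, 0.001, -1.0]]
force: [-1.7, -1.8, 0.6]
opening: 0.225
grasp_force: 30.0
```

```bash
python3 nxt.py 0 0 269 277
```

```text
t 11.1667 F [-1.7 -1.8  0.6] pos [0.502  0.3599 0.0698] open 19.6 grip 30.00109530519694
269.0 109.9 [-0.    -0.    -0.001] [ 0.001 -0.003 -0.001]
277.0 109.9 [-0.     0.026 -0.001] [ 0.001 -0.003 -0.001]
```

step_arm([
  [0, 0.005, 0, 0, 0, 0, 0.7],
  [0, 0.01, 0, 0, 0, 0, 0.7],
  [0, 0.015, 0, 0, 0, 0, 0.7],
  [0, 0.02, 0, 0, 0, 0, 0.7],
  [0, 0.02, 0, 0, 0, 0, 0.7],
])

```text
time_s: 11.58
position: [0.5001, 0.3655, 0.0698]
tcp_rot: [[-0.94, -0.34, -0.002], [-0.34, 0.94, 0.0], [0.002, 0.001, -1.0]]
force: [-2.6, -2.8, -1.1]
opening: 0.221
grasp_force: 30.0
```

step_arm([
  [0, 0.005, 0, 0, 0, 0, 0.7],
  [0, 0.01, 0, 0, 0, 0, 0.7],
  [0, 0.01, 0, 0, 0, 0, 0.7],
])

```text
time_s: 11.83
position: [0.4994, 0.3676, 0.0698]
tcp_rot: [[-0.94, -0.341, -0.002], [-0.341, 0.94, -0.001], [0.002, -0.001, -1.0]]
force: [-1.7, -4.5, -0.9]
opening: 0.222
grasp_force: 30.0
```

step_arm([
  [0, 0.004, 0, 0, 0, 0, 0.7],
  [0, 0.007, 0, 0, 0, 0, 0.7],
  [0, 0.007, 0, 0, 0, 0, 0.7],
])

```text
time_s: 12.08
position: [0.4988, 0.3691, 0.0698]
tcp_rot: [[-0.94, -0.341, -0.002], [-0.341, 0.94, -0.002], [0.002, -0.001, -1.0]]
force: [-1.3, -5.1, -1.1]
opening: 0.222
grasp_force: 30.0
```

step_arm([
  [0, 0.004, 0, 0, 0, 0, 0.7],
  [0, 0.007, 0, 0, 0, 0, 0.7],
  [0, 0.007, 0, 0, 0, 0, 0.7],
])

```text
time_s: 12.33
position: [0.4982, 0.3708, 0.0698]
tcp_rot: [[-0.94, -0.341, -0.002], [-0.341, 0.94, -0.002], [0.002, -0.002, -1.0]]
force: [-0.4, -6.7, 0.1]
opening: 0.221
grasp_force: 30.0
```

step_arm([
  [0, 0.003, 0, 0, 0, 0, 0.7],
  [0, 0.005, 0, 0, 0, 0, 0.7],
  [0, 0.005, 0, 0, 0, 0, 0.7],
])

```text
time_s: 12.58
position: [0.4978, 0.3719, 0.0699]
tcp_rot: [[-0.94, -0.341, -0.002], [-0.341, 0.94, -0.003], [0.002, -0.002, -1.0]]
force: [-1.0, -6.6, -0.4]
opening: 0.223
grasp_force: 30.0
```

step_arm([
  [0, 0.003, 0, 0, 0, 0, 0.7],
  [0, 0.005, 0, 0, 0, 0, 0.7],
  [0, 0.005, 0, 0, 0, 0, 0.7],
])

```text
time_s: 12.83
position: [0.4974, 0.3732, 0.0699]
tcp_rot: [[-0.94, -0.341, -0.002], [-0.341, 0.94, -0.003], [0.003, -0.002, -1.0]]
force: [0.3, -8.4, -0.6]
opening: 0.221
grasp_force: 30.0
```

```bash
python3 nxt.py 0 0 277
python3 - <<'E'
from h import *
s=capture("scene"); crop(s,285,130,385,230,6,"s4.png")
E
```

```text
t 12.8333 F [ 0.3 -8.4 -0.6] pos [0.4974 0.3732 0.0699] open 19.2 grip 30.00255071092397
277.0 109.9 [ 0.    -0.021 -0.   ] [-0.003 -0.003  0.   ]
```

View pics/s4.png

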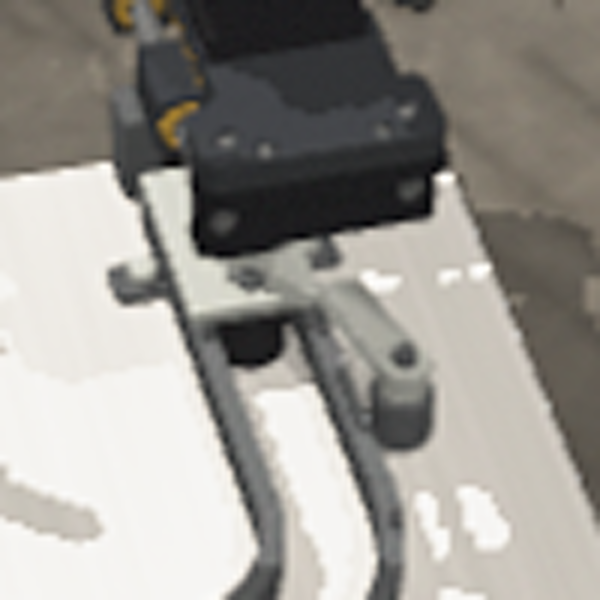

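Pawl nose is still by the deck's rear corner (crop ~(290,270)), so it's apparently not shut yet. Pressing on a little.

step_arm([
  [0, 0.002, 0, 0, 0, 0, 0.7],
  [0, 0.004, 0, 0, 0, 0, 0.7],
  [0, 0.004, 0, 0, 0, 0, 0.7],
  [0, 0.004, 0, 0, 0, 0, 0.7],
])

```text
time_s: 13.22
position: [0.497, 0.3741, 0.0699]
tcp_rot: [[-0.94, -0.341, -0.001], [-0.341, 0.94, -0.003], [0.003, -0.003, -1.0]]
force: [-1.1, -6.8, 0.0]
opening: 0.224
grasp_force: 30.0
```

step_arm([
  [0, 0.002, 0, 0, 0, 0, 0.7],
  [0, 0.004, 0, 0, 0, 0, 0.7],
  [0, 0.004, 0, 0, 0, 0, 0.7],
  [0, 0.004, 0, 0, 0, 0, 0.7],
])

```text
time_s: 13.55
position: [0.4971, 0.3755, 0.0699]
tcp_rot: [[-0.94, -0.342, -0.0], [-0.342, 0.94, -0.003], [0.001, -0.003, -1.0]]
force: [0.2, -8.2, -1.3]
opening: 0.221
grasp_force: 30.0
```

```bash
python3 nxt.py 0 0 277
python3 - <<'E'
from h import *
s=capture("scene"); b=cv2.imread("pics/s4.png"); crop(s,285,130,385,230,6,"s5.png"); a=cv2.imread("pics/s5.png")
cv2.imwrite("pics/cmp.png",np.hstack([b[200:460,150:450],a[200:460,150:450]]))
E
```

```text
t 13.55 F [ 0.2 -8.2 -1.3] pos [0.4971 0.3755 0.0699] open 19.2 grip 30.003978246822953
277.0 109.9 [ 0.002 -0.028 -0.   ] [-0.003 -0.002  0.001]
```

View pics/cmp.png

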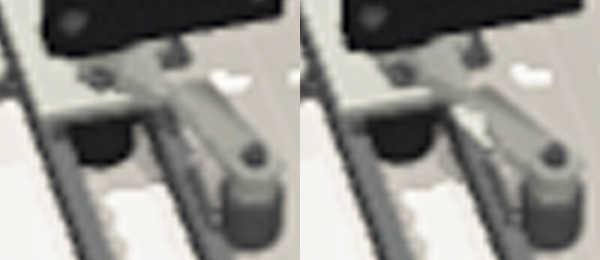

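The pawl has swung in. Its nose now sits behind the deck's rear edge (right crop ~(455,95)), with a new gap beneath its arm. Easing back, still gripped, until it rests on the catch.

step_arm([
  [0, -0.002, 0, 0, 0, 0, 0.7],
  [0, -0.004, 0, 0, 0, 0, 0.7],
  [0, -0.006, 0, 0, 0, 0, 0.7],
  [0, -0.006, 0, 0, 0, 0, 0.7],
])

```text
time_s: 13.93
position: [0.4979, 0.3745, 0.0698]
tcp_rot: [[-0.94, -0.342, 0.0], [-0.342, 0.94, -0.001], [0.0, -0.001, -1.0]]
force: [0.5, -6.0, -2.3]
opening: 0.222
grasp_force: 30.0
```

step_arm([
  [0, -0.002, 0, 0, 0, 0, 0.7],
  [0, -0.004, 0, 0, 0, 0, 0.7],
  [0, -0.004, 0, 0, 0, 0, 0.7],
  [0, -0.004, 0, 0, 0, 0, 0.7],
])

```text
time_s: 14.27
position: [0.4983, 0.3737, 0.0698]
tcp_rot: [[-0.94, -0.341, 0.001], [-0.341, 0.94, -0.001], [-0.0, -0.001, -1.0]]
force: [0.9, -5.3, -2.8]
opening: 0.223
grasp_force: 30.0
```

step_arm([
  [0, -0.002, 0, 0, 0, 0, 0.7],
  [0, -0.004, 0, 0, 0, 0, 0.7],
  [0, -0.004, 0, 0, 0, 0, 0.7],
  [0, -0.004, 0, 0, 0, 0, 0.7],
])

```text
time_s: 14.6
position: [0.4985, 0.3728, 0.0698]
tcp_rot: [[-0.94, -0.341, 0.0], [-0.341, 0.94, -0.0], [-0.0, -0.0, -1.0]]
force: [1.8, -5.6, -3.5]
opening: 0.223
grasp_force: 30.0
```

step_arm([
  [0, -0.002, 0, 0, 0, 0, 0.7],
  [0, -0.004, 0, 0, 0, 0, 0.7],
  [0, -0.004, 0, 0, 0, 0, 0.7],
  [0, -0.004, 0, 0, 0, 0, 0.7],
])

```text
time_s: 14.93
position: [0.4985, 0.3725, 0.0699]
tcp_rot: [[-0.94, -0.34, -0.0], [-0.34, 0.94, 0.001], [-0.0, 0.001, -1.0]]
force: [2.0, -2.1, -4.9]
opening: 0.224
grasp_force: 30.0
```

step_arm([
  [0, -0.002, 0, 0, 0, 0, 0.7],
  [0, -0.004, 0, 0, 0, 0, 0.7],
  [0, -0.004, 0, 0, 0, 0, 0.7],
  [0, -0.004, 0, 0, 0, 0, 0.7],
])

```text
time_s: 15.27
position: [0.4984, 0.372, 0.0701]
tcp_rot: [[-0.94, -0.34, -0.001], [-0.34, 0.94, 0.002], [0.0, 0.002, -1.0]]
force: [0.1, 4.0, -5.5]
opening: 0.223
grasp_force: 30.0
```

The catch holds: the axial force has reversed to about +4 N with no further travel. Neutralise, open part way, and lift.

step_arm([
  [0, 0.002, 0, 0, 0, 0, 0.7],
  [0, 0.002, 0, 0, 0, 0, 0.7],
  [0, 0.002, 0, 0, 0, 0, 0.15],
  [0, 0.002, 0, 0, 0, 0, 0.15],
  [0, 0.002, 0, 0, 0, 0, 0.15],
  [0, 0.002, 0, 0, 0, 0, 0.15],
  [0, 0.002, 0, 0, 0, 0, 0.15],
  [0, 0.002, 0, 0, 0, 0, 0.15],
])

```text
time_s: 15.93
position: [0.4984, 0.3711, 0.0702]
tcp_rot: [[-0.94, -0.34, -0.001], [-0.34, 0.94, -0.0], [0.001, 0.0, -1.0]]
force: [-0.6, 0.3, 0.2]
opening: 0.42
grasp_force: 0.0
```

step_arm([
  [0, 0, -0.03, 0, 0, 0, 0.15],
  [0, 0, -0.07, 0, 0, 0, 0.15],
  [0, 0, -0.13, 0, 0, 0, 0.15],
  [0, 0, -0.2, 0, 0, 0, 0.15],
  [0, 0, -0.3, 0, 0, 0, 0.15],
  [0, 0, -0.4, 0, 0, 0, 0.15],
  [0, 0, -0.4, 0, 0, 0, 0.15],
  [0, 0, -0.4, 0, 0, 0, 0.15],
])

```text
time_s: 16.6
position: [0.4999, 0.3722, 0.1936]
tcp_rot: [[-0.94, -0.341, 0.005], [-0.341, 0.94, 0.003], [-0.005, 0.001, -1.0]]
force: [-0.9, -0.6, -0.8]
opening: 0.429
grasp_force: 0.0
```

```bash
python3 mv.py .42 .2 .2 110
```

```text
[ 0.4457 -0.4488 -0.024 ] [ 0.0012  0.0066 -0.0018]
[0.4999 0.3722 0.1936] [-0.9 -0.6 -0.8] [ 26.4  33.5  85.5   0.   60.6 -83.5] 16.6 109.91995533489323
```

```bash
python3 -c "
from rig import *
print(hand_in())"
```

```text
the job is handed in; nothing more can be done
None
```

The carrier is against the sprung stop with the catch shut behind it, the gripper is open and clear, and the job is handed in. The picture limit was used up before release, so the catch was checked by force: it held about 4 N of back-pull. Forces at the tool read under 9 N at the end of each move.

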